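# Unlock the tray sealer's drawer and send it home

## Task

A filled tray is waiting in the drawer of the tray sealer, and the drawer's cam lock is on. With the fingertips, push the red lever round clockwise until the cam's flat side, its low point, lies along the drawer, then push the drawer fully home under the sealing head, smoothly and without slamming it. Nothing needs gripping: lift nothing, keep off the filled tray so that it stays seated, leave the lock open and everything else where it stands.

Things in the scene. Friction and masses are not known exactly. Their poses are not given: they have to be found in the camera images.
- sealer: White and steel tabletop tray sealer, fixed. Origin: on the table plane, below the filled tray's centre at the start. Its x axis is the way the drawer is pushed in, y points across to the side with the lock, z up. Base pan from x -125 to +275 mm and y -150 to +150 mm, its deck 55 mm above the table.
- head_edge (a point): Middle of the sealing head's lower front edge, at sealer x +75 mm, 125 mm above the table. The head is a fixed white housing from there to x +265 mm, y -125 to +125 mm, top 190 mm above the table, closed at both sides; a film roll and a raised press handle stand on it at x +170 mm or more, up to 300 mm. The drawer goes in under it.
- lock (a joint): Angle (rad) of the drawer lock: a level brass disc cam 72 mm across, its top 97 mm above the table, turned by a lever. Starts at 0 to 0.5, lobe blocking the drawer's brass edge lug; grows clockwise seen from above. At 1.57 the cam's flat (low point, red line) lies along the drawer, which is free; blocked below about 1.4. Stop at 1.62. Stays where left; about 2 N at the knob turns it.
- lock_axis (a point): The lock's upright axis of rotation, fixed at x -10, y +110 mm of the sealer's frame; the point lies 100 mm above the table.
- lever_knob (a point): Top centre of the upright round red knob at the lever's end: 18 mm across, 80 mm from the lock axis, top 153 mm above the table; the lever bar under it is 16 mm wide, its top 112 mm above the table. Seen from above, the direction from axis to knob is 150 degrees anticlockwise of the sealer's x axis at lock angle 0 and 60 degrees at 1.57.
- drawer (a joint): How far the tray drawer is pushed in (m): 0 out at the loading place (start), 0.150 fully home under the sealing head, against its end stop. Sliding needs about 3 N plus 12 N per m/s; it stays where it is left. While the lock is on it moves only about 2 mm.
- drawer_handle (a point): Top centre of the drawer's upright black handle plate: 120 mm wide along sealer y, 14 mm thick along x, from 77 to 113 mm above the table. Starts at sealer x -150, y 0 mm, ends at x 0. The face to push looks to sealer -x; behind it is open table.
- tray_seat (a point): Point of the drawer at which the filled tray's origin sits when the tray is properly seated (67 mm above the table).
- filled_tray: Loose clear plastic tray, rim 152 x 112 mm, 31 mm deep, with six filled almond biscuits, about 0.16 kg, hanging by its rim in the drawer's frame. Origin: centre of its underside, 67 mm above the table; its rim's top is 98 mm above the table.
- bowl: Bystander: steel mixing bowl, 190 mm across, 75 mm tall. Origin: centre of its underside.
- carton: Bystander: white and green gable-top carton, 70 x 70 x 200 mm. Origin: centre of its underside.
- sugar_jar: Bystander: glass jar with a steel cap, 60 mm across, 85 mm tall. Origin: centre of its underside.
- ring_mould: Bystander: open steel ring mould, 80 mm across, 45 mm tall. Origin: centre of its underside.
- spatula: Bystander: kitchen spatula lying flat on the table, 240 mm long.
- empty_trays: Bystander: stack of empty clear trays, 152 x 112 mm, 59 mm tall. Origin: centre of its underside.
- ramekin: Bystander: small orange plastic cup, 70 mm across, 42 mm tall, standing on the table near the handle end of the sealer. Origin: centre of its underside.
- timer: Bystander: round white kitchen timer, 48 mm across, 35 mm tall, standing on the sealer's deck on the side away from the lever. Origin: centre of its underside.

How it is judged:
By the outcome, as a careful person would: the job done as asked, in the order asked, and still so for the second after the job is handed in, with the robot touching nothing.
It also fails if it takes over 48 s, if anything falls off the work surface, if the arm or the gripper's body presses on something with over 40 N, if the wrist force passes 120 N, or if a joint passes its speed limit or range.

## Robot

A 6-joint arm with a two-finger parallel gripper is mounted at the origin on the work surface. World frame = base frame: x ahead of the robot, y to its left, z up, the work surface at z = 0. Lengths are in m, angles in degrees, forces in N, time in s.
With the tool pointing down it reaches from about 0.35 to 0.875 m from the base axis. Payload 4.2 kg.
Tool frame: the origin (TCP) lies midway between the tips of the shut fingers; the grasp point (between the pads) lies 19 mm behind it (r.grasp_offset is the distance from the TCP to the grasp point, in m); z points along the fingers, y is the direction in which the jaws open and shut (so a half turn about z gives the same grasp; the last joint's range is limited). The gripper opens to 87 mm and grips with 3 to 60 N. Pads are 19 mm wide; open, the fingers measure 117 mm over their backs; the gripper's body (75 mm by 190 mm) begins 51 mm behind the grasp point.
Start: joints at [-48.381, 22.042, 0.453, 0, -68.411, -14.817], TCP at [0.282, -0.558, 0.223] pointing down, gripper open.
Joint ranges: [-179.83, 179.83], [-69.29, 118.12], [-61.27, 80.66], [-181.25, 117.63], [-171.15, -9.14], [-177.46, 177.46]. Speed limits (degrees/s): [159.86, 159.86, 180, 180, 180, 180].

## Interface

Orientations are given as a 3x3 rotation matrix whose columns are the frame's x, y, z axes.
In Python, from station import r gives the robot as it stands.
- The arm moves only by the shell command python3 -m crank 'ROWS'. ROWS is JSON, a list of rows, each a list of 3 entries, a list of its own where there are three numbers: the closure, from -1 (fully open) to 1 (shut), so that 0 is half open, then the shift along the tool's x, y, z as a fraction of full scale, then the turn, a rotation vector about the tool's x, y, z as a fraction of full scale. In form: [[fingers, [dx, dy, dz], [wx, wy, wz]], ...]. A call has 1 to 8 rows; each row shifts and turns the commanded pose from where the row before left it, along the tool's axes as they then stand; what a row does not reach is not made up. Full scale, the value 1, is 100 mm for a shift and 45 degrees for a turn. A row lasts 1/10 s, in which the tool goes at most 50 mm and 8.59 degrees, less where a joint would pass 70% of its speed; a pose out of reach is approached as far as the arm can. A call with a number of a shift or a turn outside -1 to 1 is refused whole. A call with a gripper value outside its range is refused whole. The fingers move at their own pace and stop on an object; the grip force is fixed at half the most. Time passes only in rows, so rows that do not move let the fingers close. It gives the time, the measured TCP pose, the force and the opening at its end, in the units of the state.
- r.sense(): the state, without advancing time (a new reading comes with each control period).
- r.capture(name): name is "scene" or "top" or "wrist"; returns a dict with "img" (420x560x3 uint8, blue, green, red), "fx", "fy", "cx", "cy" (pixels), "dist" ([k1, k2, p1, p2, k3] as OpenCV has them; the pictures are not rectified), "R" (3x3) and "t" (3): a world point X has camera coordinates R X + t. Camera axes: x right, y down, z forward; pixel columns grow to the right and rows downward; lengths in m; the calibration is good to about 2 mm. A picture is of the moment at which its call begins. There is no depth.
- r.finish_job(): hands the job in, once; it reports no verdict.
The state is a dict: "time_s": time; "joints": joint angles; "joint_velocities": joint speeds; "effort": joint torques, N m; "tcp_pos": TCP position; "ee_rot": TCP orientation; "wrist_force": force on the tool from outside, world axes, zero at the start; "moment": the same for the moment, N m; "gripper_width": opening from 0.0 (shut) to 1.0 (fully open).
Only numpy, scipy, OpenCV 4.12 (cv2) and the standard library are available. Lean on these libraries where they do the work, as an engineer would, in place of code of your own. Each camera call takes 0.05 s, during which the arm holds its last target.

## Working session

There is one attempt and no reset: what is moved stays moved. The work goes in short steps, Python scripts to look and compute and a shell command to move; the robot and the scene stay as the last step left them, time stands still between calls to the robot, and variables do not carry over. Pictures are saved under pics/ and viewed, and the job is handed in when it is done.

```bash
mkdir -p pics; ls; python3 - <<'E'
from station import r
import cv2
s=r.sense()
print(s['time_s'],s['tcp_pos'],s['ee_rot'],s['gripper_width'])
for n in ["scene","top","wrist"]:
    c=r.capture(n); cv2.imwrite(f"pics/{n}0.png",c["img"]); print(n,c["t"],c["fx"])
E
```

```text
pics
0.0 [ 0.2815622  -0.55729548  0.2214691 ] [[-8.92657310e-01 -4.50734643e-01 -1.09925253e-03]
 [-4.50735969e-01  8.92655250e-01  1.92126501e-03]
 [ 1.15272841e-04  2.21050391e-03 -9.99997550e-01]] 1.0012783499365014
scene [-0.34216958 -0.2356344   1.64786859] 448.1957404490977
top [0.02345273 0.55740184 1.5108726 ] 436.89905249584876
wrist [ 0.62345766 -0.03743874  0.3929861 ] 303.3898812393861
```

View pics/top0.png

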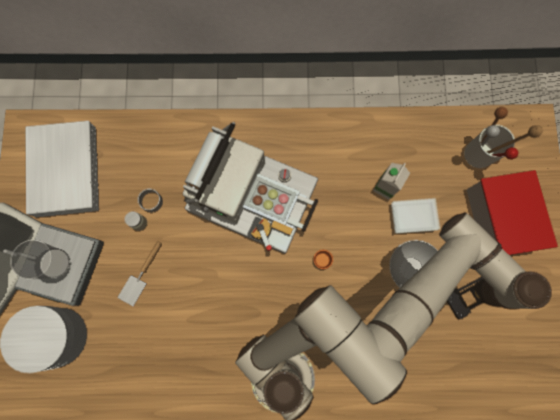

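View pics/scene0.png

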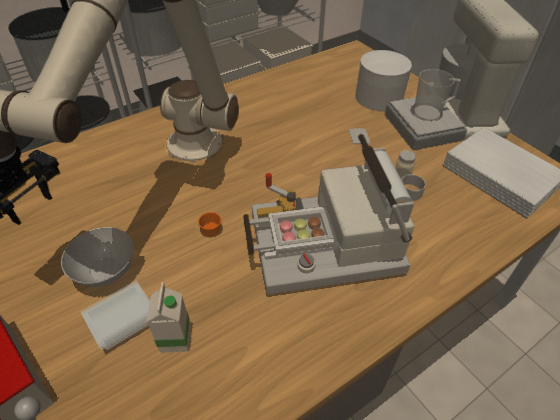

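View pics/wrist0.png

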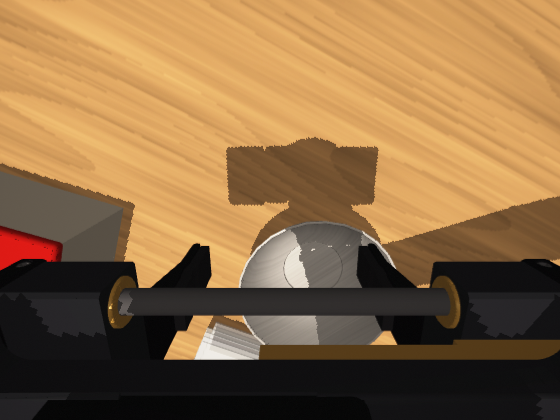

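```bash
python3 - <<'E'
import cv2
a=cv2.imread("pics/top0.png")[110:290,170:350]; cv2.imwrite("pics/top0c.png",cv2.resize(a,None,fx=3.33,fy=3.33,interpolation=cv2.INTER_CUBIC))
a=cv2.imread("pics/scene0.png")[130:310,190:430]; cv2.imwrite("pics/scene0c.png",cv2.resize(a,None,fx=3.33,fy=3.33,interpolation=cv2.INTER_CUBIC))
E
```

```text
(no output)
```

View pics/top0c.png

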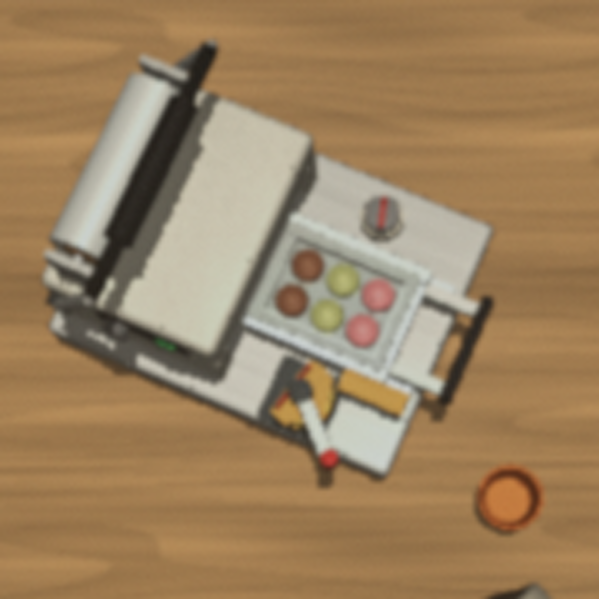

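View pics/scene0c.png

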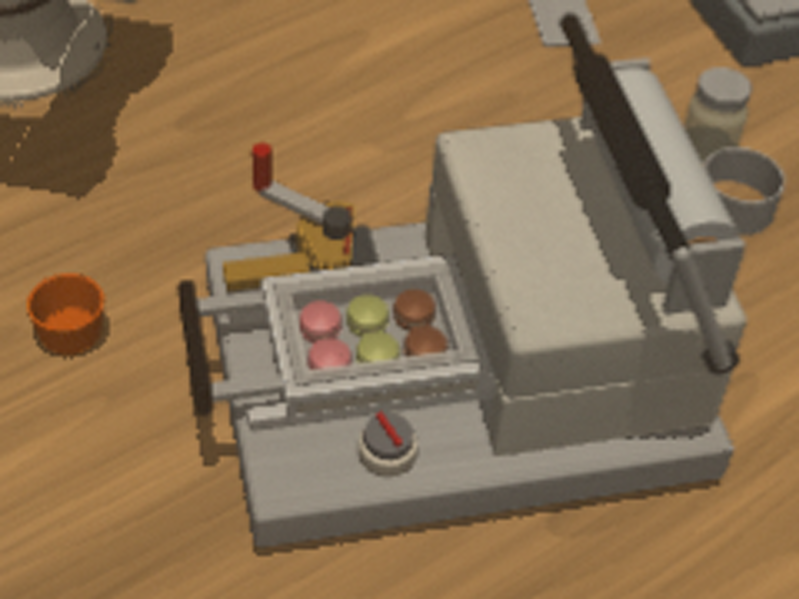

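```bash
cat > fit.py <<'E'
from station import r
import cv2, numpy as np
from scipy.optimize import least_squares
cams={n:r.capture(n) for n in ["top","scene"]}
def proj(c,P):
    P=np.atleast_2d(np.array(P,float))
    return cv2.projectPoints(P,cv2.Rodrigues(np.array(c["R"]))[0],np.array(c["t"],float),np.array([[c["fx"],0,c["cx"]],[0,c["fy"],c["cy"]],[0,0,1]]),np.array(c["dist"],float))[0].reshape(-1,2)
S=3.33
obs={"top":((170,110),[((-150,0,113),(468,350)),((-125,-150,55),(491,230)),((-125,150,55),(385,473)),((75,-125,190),(312,140)),((75,125,190),(212,352)),((-10,110,118),(298,388)),("knob",(330,458))]),
"scene":((190,130),[((-150,60,113),(187,285)),((-150,-60,113),(203,405)),((-125,150,55),(210,250)),((-125,-150,55),(255,515)),((75,125,190),(437,137)),((75,-125,190),(508,372)),("knob",(262,149))])}
def pts(p,k):
    if isinstance(k,str):
        a=np.radians(150)-p[3]; q=np.array([-.01+.08*np.cos(a),.11+.08*np.sin(a),.153])
    else: q=np.array(k)/1000
    c,s=np.cos(p[2]),np.sin(p[2])
    return [p[0]+c*q[0]-s*q[1],p[1]+s*q[0]+c*q[1],q[2]]
def res(p):
    o=[]
    for n,(off,L) in obs.items():
        for k,uv in L:
            o+=list(proj(cams[n],pts(p,k))[0]-(np.array(off)+(np.array(uv)+.5)/S-.5))
    return np.array(o)
b=None
for y in range(0,360,45):
    f=least_squares(res,[.5,0,np.radians(y),.2],loss="soft_l1")
    if b is None or f.cost<b.cost:b=f
if __name__=="__main__":
    print(b.cost,b.x[:2],np.degrees(b.x[2]),b.x[3]); print(res(b.x).reshape(-1,2).round(1))
    for k in ["knob",(-150,0,113),(-10,110,100),(0,0,67)]: print(k,np.round(pts(b.x,k),4))
    np.save("pose.npy",b.x)
E
python3 fit.py
```

```text
19.947628595700795 [0.61641412 0.03588605] 425.2296326683633 0.22322277252929623
[[-0.3 -1.1]
 [ 1.6 -1.5]
 [ 0.   0.5]
 [ 1.4 -2.6]
 [-0.2  0.4]
 [ 0.4 -0.4]
 [-0.2 -1.2]
 [-0.1 -2.1]
 [ 0.2 -5. ]
 [-1.2 -1.2]
 [-0.7  1.6]
 [-0.3 -1.9]
 [ 1.1 -5.7]
 [ 0.4  0.2]]
knob [0.4384 0.0424 0.153 ]
(-150, 0, 113) [ 0.5536 -0.1003  0.113 ]
(-10, 110, 100) [0.5123 0.0729 0.1   ]
(0, 0, 67) [0.6164 0.0359 0.067 ]
```

```bash
cat > ov.py <<'E'
import numpy as np,cv2,sys
from fit import *
p=np.load("pose.npy") if len(sys.argv)<3 else np.array(eval(sys.argv[2]))
for n,(x0,y0,w,h) in {"top":(170,110,180,180),"scene":(190,130,240,180)}.items():
    im=cams[n]["img"][y0:y0+h,x0:x0+w]; im=cv2.resize(im,None,fx=S,fy=S,interpolation=cv2.INTER_CUBIC)
    def L(K,col):
        q=((np.array([proj(cams[n],pts(p,k))[0] for k in K])-[x0,y0]+.5)*S-.5)
        cv2.polylines(im,[np.int32(q.round())],False,col,1)
    def box(a,b,c,d,z,col): L([(a,c,z),(b,c,z),(b,d,z),(a,d,z),(a,c,z)],col)
    box(-125,275,-150,150,55,(255,0,0)); box(75,265,-125,125,190,(0,255,0)); box(-157,-143,-60,60,113,(0,0,255)); box(-76,76,-56,56,98,(255,0,255))
    L([(-10,110,112),"knob"],(255,255,0))
    cv2.imwrite(f"pics/ov_{n}{sys.argv[1]}.png",im)
E
python3 ov.py 1
```

```text
(no output)
```

View pics/ov_top1.png

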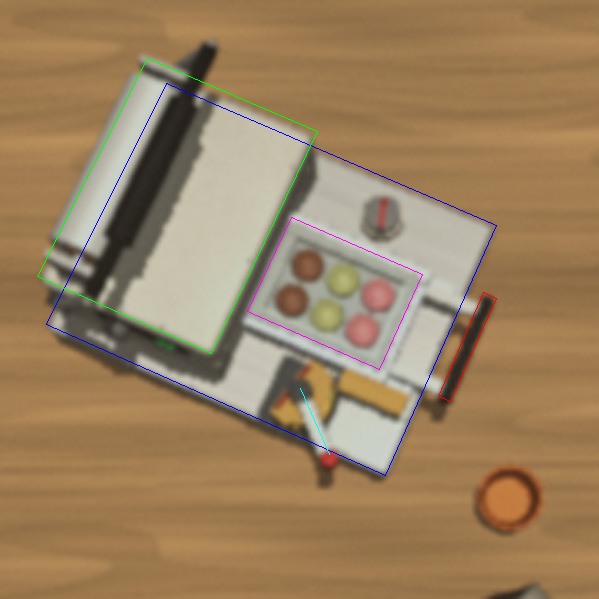

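View pics/ov_scene1.png

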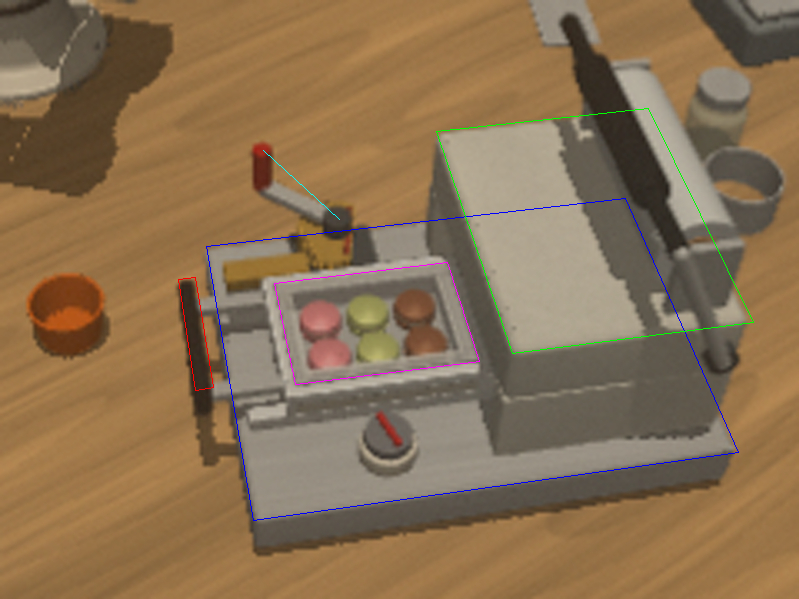

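```bash
sed -i 's/((-150,-60,113),(203,405)),//; s/(508,372)/(511,353)/; s/(312,140)/(314,136)/; s/(-125,-150,55),(255,515)/(-125,-150,55),(254,521)/' fit.py; python3 fit.py
```

```text
8.005310246042288 [0.61620643 0.03631681] 65.35102641133498 0.22235196483202804
[[-0.4 -1.1]
 [ 1.4 -1.6]
 [-0.   0.6]
 [ 0.6 -1.3]
 [-0.3  0.5]
 [ 0.4 -0.3]
 [-0.2 -1.2]
 [-0.1 -2.2]
 [-1.2 -1.2]
 [-0.1 -0.3]
 [-0.4 -2. ]
 [ 0.4 -0.1]
 [ 0.3  0.2]]
knob [0.4382 0.0423 0.153 ]
(-150, 0, 113) [ 0.5536 -0.1     0.113 ]
(-10, 110, 100) [0.5121 0.0731 0.1   ]
(0, 0, 67) [0.6162 0.0363 0.067 ]
```

```bash
cat > go.py <<'E'
import sys,numpy as np
from station import r
from scipy.spatial.transform import Rotation as Rt
def to(x,y,z,yaw):
    s=r.sense(); R=np.array(s["ee_rot"]); d=np.array([x,y,z])-s["tcp_pos"]
    a=np.radians(yaw); Y=np.array([np.cos(a),np.sin(a),0]);Z=np.array([0,0,-1.]);G=np.column_stack([np.cross(Y,Z),Y,Z])
    print("t",round(s["time_s"],2),"tcp",np.round(s["tcp_pos"],4),"yaw",round(np.degrees(np.arctan2(R[1,1],R[0,1])),2),"F",np.round(s["wrist_force"],1),"j",np.round(s["joints"],0))
    print("shift total (units)",np.round(R.T@d*10,3),"turn total(units)",np.round(Rt.from_matrix(R.T@G).as_rotvec(degrees=True)/45,3))
to(*map(float,sys.argv[1:5]))
E
python3 go.py .4536 .0054 .2215 202.6
```

```text
t 0.45 tcp [ 0.2818 -0.5578  0.2224] yaw 116.8 F [ 0.9 -0.1  0.4] j [-48.  22.   0.  -0. -68. -15.]
shift total (units) [-4.073  4.252  0.01 ] turn total(units) [ 0.     0.    -1.907]
```

```bash
python3 -m crank '[[1,[-0.15,0.16,0],[0,0,0]],[1,[-0.25,0.27,0],[0,0,0]],[1,[-0.27,0.28,0],[0,0,0]],[1,[-0.27,0.28,0],[0,0,0]],[1,[-0.27,0.28,0],[0,0,0]],[1,[-0.27,0.28,0],[0,0,0]],[1,[-0.27,0.28,0],[0,0,0]],[1,[-0.27,0.28,0],[0,0,0]]]'
python3 -m crank '[[1,[-0.27,0.28,0],[0,0,0]],[1,[-0.27,0.28,0],[0,0,0]],[1,[-0.27,0.28,0],[0,0,0]],[1,[-0.27,0.28,0],[0,0,0]],[1,[-0.27,0.28,0],[0,0,0]],[1,[-0.27,0.28,0],[0,0,0]],[1,[-0.25,0.26,0],[0,0,0]],[1,[-0.15,0.15,0],[0,0,0]]]'
python3 -m crank '[[1,[0,0,0],[0,0,-0.1]],[1,[0,0,0],[0,0,-0.18]],[1,[0,0,0],[0,0,-0.18]],[1,[0,0,0],[0,0,-0.18]],[1,[0,0,0],[0,0,-0.18]],[1,[0,0,0],[0,0,-0.18]],[1,[0,0,0],[0,0,-0.18]],[1,[0,0,0],[0,0,-0.18]]]'
python3 go.py .4536 .0054 .126 202.6
```

```text
time_s: 1.25
tcp_pos: [0.3672, -0.277, 0.2228]
ee_rot: [[-0.893, -0.451, 0.001], [-0.451, 0.893, -0.0], [-0.001, -0.001, -1.0]]
wrist_force: [0.3, 0.4, -0.2]
gripper_width: 0.355
time_s: 2.05
tcp_pos: [0.4537, 0.0015, 0.2229]
ee_rot: [[-0.892, -0.453, 0.001], [-0.453, 0.892, 0.0], [-0.001, -0.0, -1.0]]
wrist_force: [0.1, 0.0, -0.3]
gripper_width: -0.001
time_s: 2.85
tcp_pos: [0.453, -0.0008, 0.2227]
ee_rot: [[-0.029, -1.0, 0.0], [-1.0, 0.029, 0.0], [-0.0, -0.0, -1.0]]
wrist_force: [-0.5, -0.2, 0.2]
gripper_width: 0.006
t 2.85 tcp [ 0.453  -0.0008  0.2227] yaw 178.34 F [-0.5 -0.2  0.2] j [ 21.   5. -22.  -0. -63. -22.]
shift total (units) [-0.062 -0.003  0.967] turn total(units) [-0.001  0.    -0.539]
```

```bash
python3 -m crank '[[1,[0,0,0],[0,0,-0.18]],[1,[0,0,0],[0,0,-0.18]],[1,[0,0,0.1],[0,0,-0.18]],[1,[0,0,0.25],[0,0,0]],[1,[0,0,0.3],[0,0,0]],[1,[0,0,0.2],[0,0,0]],[1,[0,0,0.12],[0,0,0]],[1,[0,0,0],[0,0,0]]]'
python3 go.py .4454 .0252 .126 202.6
python3 - <<'E'
from station import r
import cv2
for n,(x,y,w,h) in {"top":(170,110,180,180),"scene":(190,130,240,180)}.items():
    c=r.capture(n); cv2.imwrite(f"pics/{n}1.png",cv2.resize(c["img"][y:y+h,x:x+w],None,fx=3.33,fy=3.33,interpolation=cv2.INTER_CUBIC))
c=r.capture("wrist"); cv2.imwrite("pics/wrist1.png",c["img"])
E
```

```text
time_s: 3.65
tcp_pos: [0.4518, -0.0011, 0.1241]
ee_rot: [[0.379, -0.925, -0.004], [-0.925, -0.379, -0.001], [-0.0, 0.004, -1.0]]
wrist_force: [-0.2, -0.6, 0.1]
gripper_width: 0.004
t 3.65 tcp [ 0.4518 -0.0011  0.1241] yaw -157.72 F [-0.2 -0.6  0.1] j [ 21.  11. -31.  -0. -48.   2.]
shift total (units) [-0.268 -0.04  -0.019] turn total(units) [ 0.005  0.001 -0.007]
```

View pics/scene1.png

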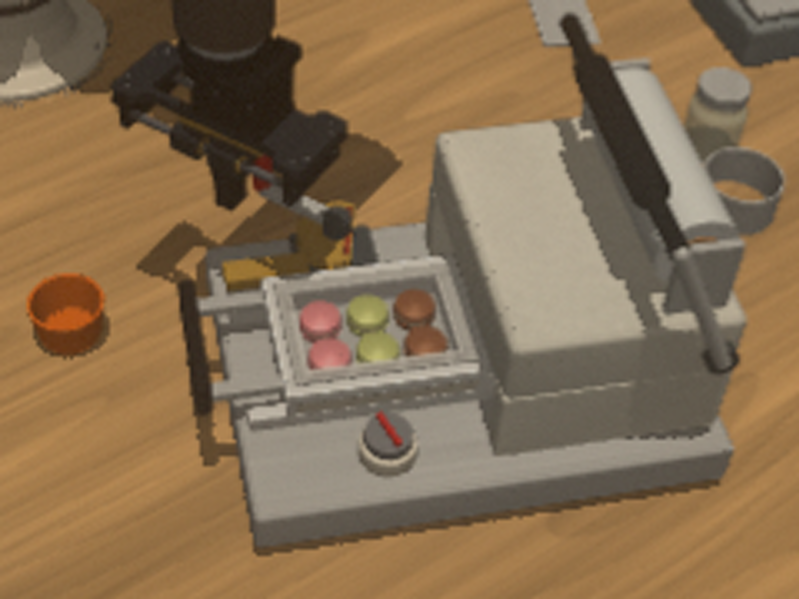

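View pics/wrist1.png

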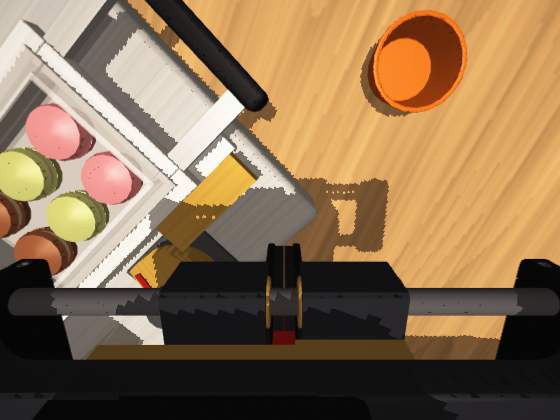

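```bash
python3 -m crank '[[1,[-0.12,-0.02,0],[0,0,0]],[1,[-0.1,-0.02,0],[0,0,0]],[1,[-0.05,0,0],[0,0,0]],[1,[-0.08,0.01,0],[0,0,0.12]],[1,[-0.113,0.018,0],[0,0,0.178]],[1,[-0.113,0.018,0],[0,0,0.178]],[1,[-0.113,0.018,0],[0,0,0.178]]]'
python3 - <<'E'
from station import r
import cv2
for n,(x,y,w,h) in {"top":(170,110,180,180),"scene":(190,130,240,180)}.items():
    c=r.capture(n); cv2.imwrite(f"pics/{n}2.png",cv2.resize(c["img"][y:y+h,x:x+w],None,fx=3.33,fy=3.33,interpolation=cv2.INTER_CUBIC))
import numpy as np
s=r.sense(); R=np.array(s["ee_rot"]); print("axis in tool",R.T@(np.array([.5121,.0731,.1])-s["tcp_pos"]),s["tcp_pos"],np.degrees(np.arctan2(R[1,1],R[0,1])),s["wrist_force"])
E
```

```text
time_s: 4.5
tcp_pos: [0.4318, 0.0656, 0.126]
ee_rot: [[-0.129, -0.992, 0.001], [-0.992, 0.129, -0.001], [0.0, -0.001, -1.0]]
wrist_force: [1.1, -2.4, 0.6]
gripper_width: 0.001
axis in tool [-0.0165581  -0.07881957  0.02589851] [0.43183692 0.06625259 0.12585301] 173.0067243167821 [-0.01696449 -0.52918434 -0.45711785]
```

View pics/scene2.png

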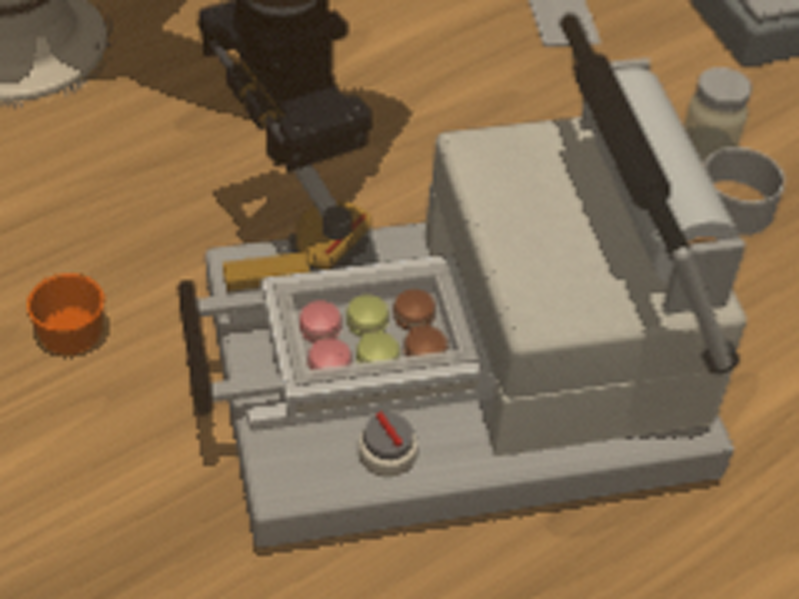

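```bash
python3 -m crank '[[1,[-0.113,0.018,0],[0,0,0.178]],[1,[-0.113,0.018,0],[0,0,0.178]],[1,[-0.113,0.018,0],[0,0,0.178]],[1,[-0.113,0.018,0],[0,0,0.178]],[1,[-0.113,0.018,0],[0,0,0.178]],[1,[0,0,0],[0,0,0]]]'
python3 - <<'E'
from station import r
import cv2
for n,(x,y,w,h) in {"top":(170,110,180,180),"scene":(250,160,120,90)}.items():
    c=r.capture(n); cv2.imwrite(f"pics/{n}3.png",cv2.resize(c["img"][y:y+h,x:x+w],(799,599) if n=="scene" else (599,599),interpolation=cv2.INTER_CUBIC))
import numpy as np
s=r.sense(); R=np.array(s["ee_rot"]); print("axis in tool",R.T@(np.array([.5121,.0731,.1])-s["tcp_pos"]),s["tcp_pos"],np.degrees(np.arctan2(R[1,1],R[0,1])),s["wrist_force"],s["joints"])
E
```

```text
time_s: 5.2
tcp_pos: [0.4458, 0.1201, 0.1253]
ee_rot: [[-0.731, -0.683, -0.0], [-0.683, 0.731, -0.0], [0.0, 0.0, -1.0]]
wrist_force: [-0.1, -0.3, 0.4]
gripper_width: 0.006
axis in tool [-0.01665401 -0.07935091  0.02551536] [0.44571098 0.11964578 0.12551365] 133.10495633901883 [-0.01777053  0.46695947  0.10161776] [ 3.52806264e+01  1.20848878e+01 -2.96865114e+01 -9.10575676e-03
 -4.82060240e+01 -8.21696036e+01]
```

View pics/scene3.png

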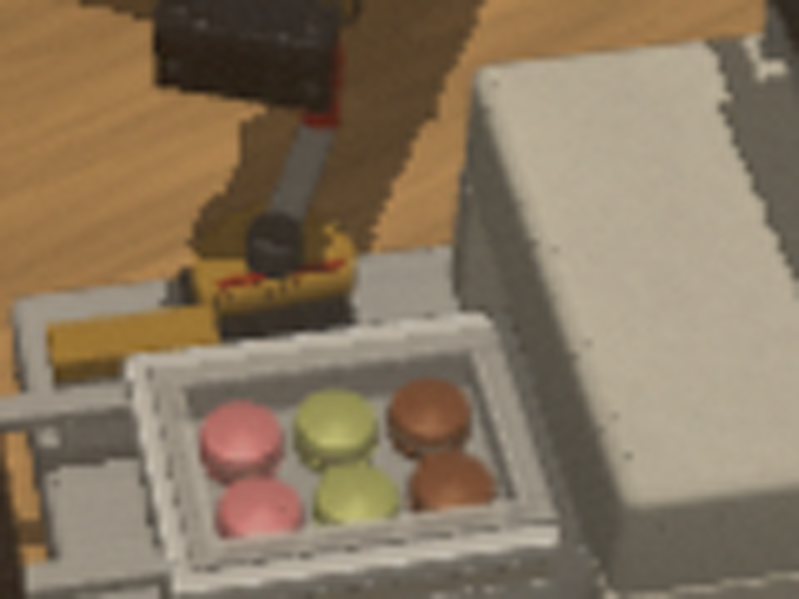

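View pics/top3.png

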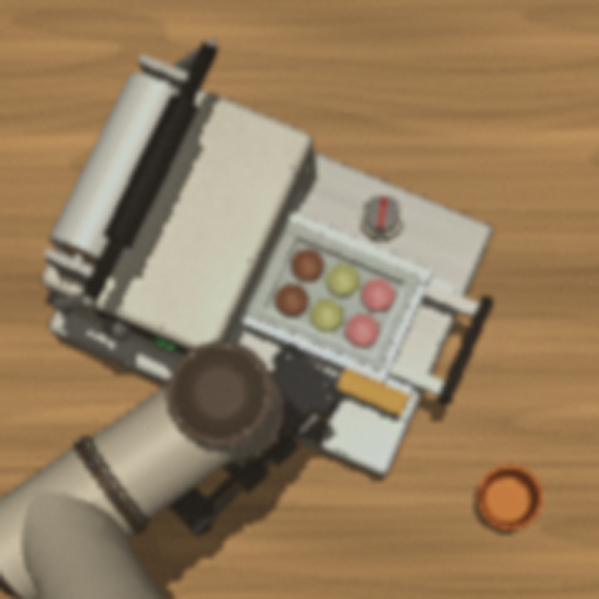

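```bash
python3 -m crank '[[1,[-0.05,0.007,0],[0,0,0.078]],[1,[-0.045,0.007,0],[0,0,0.07]],[1,[0,0,0],[0,0,0]]]'
python3 -m crank '[[1,[0.1,0,0],[0,0,0]],[1,[0.25,0,0],[0,0,0]],[1,[0.2,0,-0.2],[0,0,0]],[1,[0.2,0.1,-0.3],[0,0,0]],[1,[0.2,0.2,-0.3],[0,0,0]],[1,[0.2,0.2,0],[0,0,0]],[1,[0.3,0,0],[0,0,0]],[1,[0,0,0],[0,0,0]]]'
python3 - <<'E'
from station import r
import cv2
for n,(x,y,w,h) in {"top":(230,200,80,80),"scene":(250,160,120,90)}.items():
    c=r.capture(n); cv2.imwrite(f"pics/{n}4.png",cv2.resize(c["img"][y:y+h,x:x+w],(799,599) if n=="scene" else (599,599),interpolation=cv2.INTER_CUBIC))
E
```

```text
time_s: 5.6
tcp_pos: [0.4515, 0.1265, 0.1255]
ee_rot: [[-0.806, -0.592, -0.001], [-0.592, 0.806, -0.0], [0.001, 0.0, -1.0]]
wrist_force: [-0.8, 1.1, -0.2]
gripper_width: 0.008
time_s: 6.4
tcp_pos: [0.3023, 0.0796, 0.2053]
ee_rot: [[-0.806, -0.592, 0.0], [-0.592, 0.806, 0.002], [-0.001, 0.001, -1.0]]
wrist_force: [0.3, 0.1, 0.2]
gripper_width: 0.0
```

View pics/scene4.png

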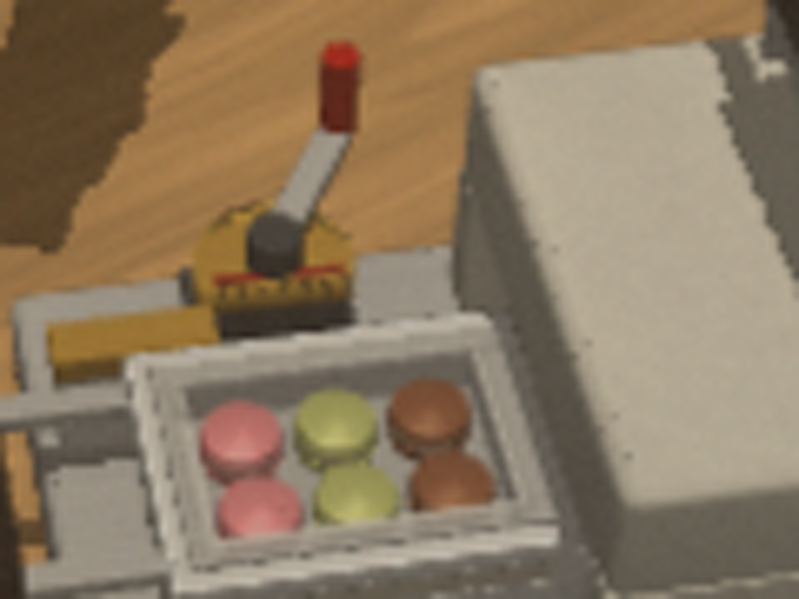

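View pics/top4.png

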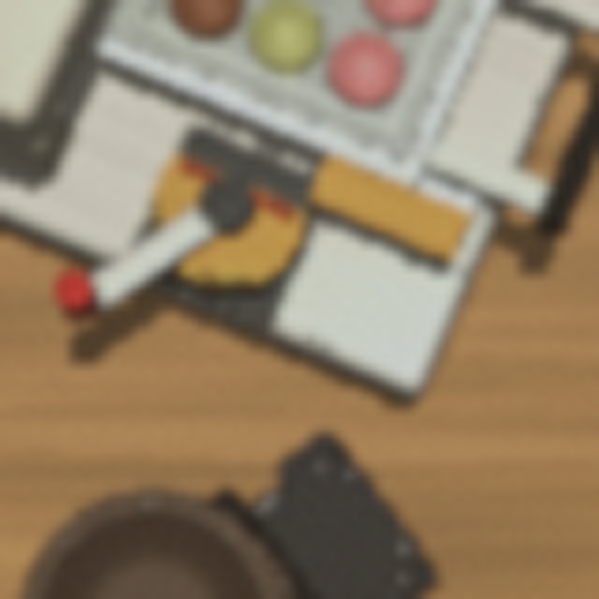

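```bash
cat > lock.py <<'E'
import numpy as np
from fit import cams,proj,pts
p=np.load("pose.npy")
from scipy.optimize import least_squares
ks=np.array([341,55.]);kt=np.array([76,290.])
us=np.array([250,160])+(ks+.5)/6.66-.5; ut=np.array([230,200])+(kt+.5)/7.49-.5
for nm,o in (("scene",[("scene",us)]),("top",[("top",ut)]),("both",[("scene",us),("top",ut)])):
    f=lambda L:np.concatenate([proj(cams[n],pts([*p[:3],L[0]],"knob"))[0]-u for n,u in o])
    s=least_squares(f,[1.5]); print(nm,s.x,s.fun.round(2))
# flat line endpoints slope
for L in (1.45,1.57,1.62):
    d=np.array([np.cos(1.57-L),np.sin(1.57-L)])*27
    c=np.array([-10,110])+np.array([0,-20])
    for n,sz in(("top",1),("scene",1)):
        a,b=[proj(cams[n],pts(p,(*(c+s*d),97)))[0] for s in(-1,1)]; print(L,n,np.degrees(np.arctan2(*(b-a)[::-1])).round(1))
E
python3 lock.py
```

```text
scene [1.57293039] [ 0.04 -0.17]
top [1.55907321] [-0.05  0.03]
both [1.56667757] [-0.12 -0.21 -0.15 -0.11]
1.45 top -163.1
1.45 scene -11.9
1.57 top -156.3
1.57 scene -6.7
1.62 top -153.5
1.62 scene -4.6
```

```bash
python3 go.py .5286 -.1546 .2053 155.35
```

```text
t 6.6 tcp [0.3058 0.0818 0.2057] yaw 126.2 F [ 0.2  0.2 -0.5] j [ 45. -10. -39.   0. -61. -99.]
shift total (units) [-0.401 -3.224  0.005] turn total(units) [-0.     0.001 -0.648]
```

```bash
python3 -m crank '[[1,[-0.02,-0.2,0],[0,0,0]],[1,[-0.05,-0.4,0],[0,0,0]],[1,[-0.06,-0.45,0],[0,0,0]],[1,[-0.06,-0.45,0],[0,0,0]],[1,[-0.06,-0.45,0],[0,0,0]],[1,[-0.06,-0.45,0],[0,0,0]],[1,[-0.05,-0.45,0],[0,0,0]],[1,[-0.04,-0.37,0],[0,0,0]]]'
python3 -m crank '[[1,[0,0,0],[0,0,-0.15]],[1,[0,0,0],[0,0,-0.18]],[1,[0,0,0],[0,0,-0.18]],[1,[0,0,0],[0,0,-0.138]],[1,[0,0,0],[0,0,0]]]'
python3 go.py .5286 -.1546 .095 155.35
```

```text
time_s: 7.4
tcp_pos: [0.5297, -0.1574, 0.204]
ee_rot: [[-0.808, -0.589, -0.002], [-0.589, 0.808, -0.0], [0.001, 0.001, -1.0]]
wrist_force: [-0.4, 0.2, -0.3]
gripper_width: 0.004
time_s: 7.9
tcp_pos: [0.5283, -0.1552, 0.2044]
ee_rot: [[-0.418, -0.908, -0.002], [-0.908, 0.418, -0.0], [0.001, 0.001, -1.0]]
wrist_force: [0.3, 0.3, -0.3]
gripper_width: 0.005
t 7.9 tcp [ 0.5283 -0.1552  0.2044] yaw 155.29 F [ 0.3  0.3 -0.3] j [  1.  16. -12.   0. -63. -25.]
shift total (units) [-0.008 -0.002  1.094] turn total(units) [ 0.002 -0.001 -0.001]
```

```bash
python3 -m crank '[[1,[0,0,0.15],[0,0,0]],[1,[0,0,0.25],[0,0,0]],[1,[0,0,0.3],[0,0,0]],[1,[0,0,0.25],[0,0,0]],[1,[0,0,0.14],[0,0,0]],[1,[0,0,0],[0,0,0]]]'
python3 - <<'E'
from station import r
import cv2
for n,(x,y,w,h) in {"top":(230,140,120,120),"scene":(190,150,160,120)}.items():
    c=r.capture(n); cv2.imwrite(f"pics/{n}5.png",cv2.resize(c["img"][y:y+h,x:x+w],(799,599) if n=="scene" else (599,599),interpolation=cv2.INTER_CUBIC))
c=r.capture("wrist"); cv2.imwrite("pics/wrist5.png",c["img"])
E
python3 go.py .5286 -.1546 .095 155.35
```

```text
time_s: 8.5
tcp_pos: [0.5262, -0.1548, 0.0936]
ee_rot: [[-0.42, -0.908, -0.006], [-0.908, 0.42, 0.0], [0.002, 0.006, -1.0]]
wrist_force: [-0.5, -0.4, -0.2]
gripper_width: 0.005
t 8.65 tcp [ 0.5286 -0.1549  0.0971] yaw 155.28 F [0.7 0.4 0.7] j [  1.  22. -20.   0. -48. -25.]
shift total (units) [-0.003  0.001  0.021] turn total(units) [-0.002  0.    -0.002]
```

View pics/scene5.png

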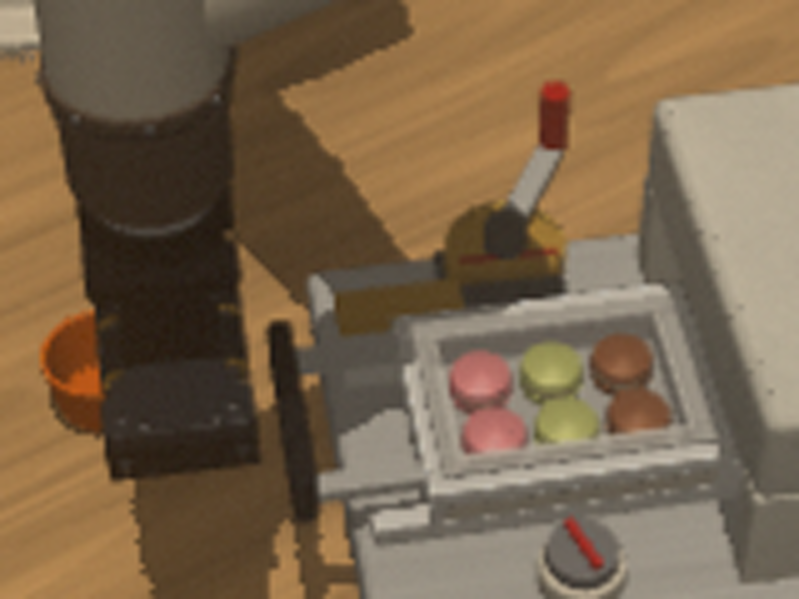

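View pics/wrist5.png

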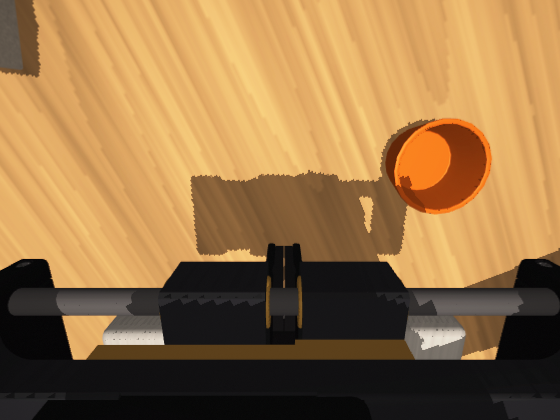

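```bash
python3 -m crank '[[1,[-0.06,0,0.02],[0,0,0]],[1,[-0.1,0,0],[0,0,0]],[1,[-0.1,0,0],[0,0,0]],[1,[-0.05,0,0],[0,0,0]],[1,[-0.03,0,0],[0,0,0]],[1,[-0.02,0,0],[0,0,0]],[1,[-0.02,0,0],[0,0,0]],[1,[-0.02,0,0],[0,0,0]]]'
python3 -m crank '[[1,[-0.02,0,0],[0,0,0]],[1,[-0.02,0,0],[0,0,0]],[1,[-0.02,0,0],[0,0,0]],[1,[-0.02,0,0],[0,0,0]],[1,[-0.025,0,0],[0,0,0]],[1,[-0.03,0,0],[0,0,0]],[1,[-0.035,0,0],[0,0,0]],[1,[-0.04,0,0],[0,0,0]]]'
python3 go.py .6093 .0213 .095 155.35
```

```text
time_s: 9.45
tcp_pos: [0.5443, -0.1183, 0.0945]
ee_rot: [[-0.418, -0.909, -0.0], [-0.909, 0.418, -0.0], [0.0, 0.0, -1.0]]
wrist_force: [0.6, 0.2, -0.3]
gripper_width: 0.008
time_s: 10.25
tcp_pos: [0.553, -0.099, 0.0945]
ee_rot: [[-0.417, -0.909, -0.001], [-0.909, 0.417, -0.0], [0.0, 0.0, -1.0]]
wrist_force: [-1.7, -2.8, 1.4]
gripper_width: 0.003
t 10.25 tcp [ 0.553  -0.099   0.0945] yaw 155.32 F [-1.7 -2.8  1.4] j [  6.  23. -18.   0. -49. -31.]
shift total (units) [-1.328 -0.009 -0.005] turn total(units) [ 0.001 -0.    -0.001]
```

```bash
python3 -m crank '[[1,[-0.045,0,0],[0,0,0]],[1,[-0.045,0,0],[0,0,0]],[1,[-0.045,0,0],[0,0,0]],[1,[-0.045,0,0],[0,0,0]],[1,[-0.045,0,0],[0,0,0]],[1,[-0.045,0,0],[0,0,0]],[1,[-0.045,0,0],[0,0,0]],[1,[-0.045,0,0],[0,0,0]]]'
python3 - <<'E'
from station import r
import cv2
c=r.capture("scene"); cv2.imwrite("pics/scene6.png",cv2.resize(c["img"][130:280,190:390],None,fx=4,fy=4,interpolation=cv2.INTER_CUBIC))
E
```

```text
time_s: 11.05
tcp_pos: [0.5679, -0.0661, 0.0945]
ee_rot: [[-0.418, -0.909, -0.001], [-0.909, 0.418, 0.0], [0.0, 0.001, -1.0]]
wrist_force: [-3.2, -2.1, 2.2]
gripper_width: 0.001
```

View pics/scene6.png

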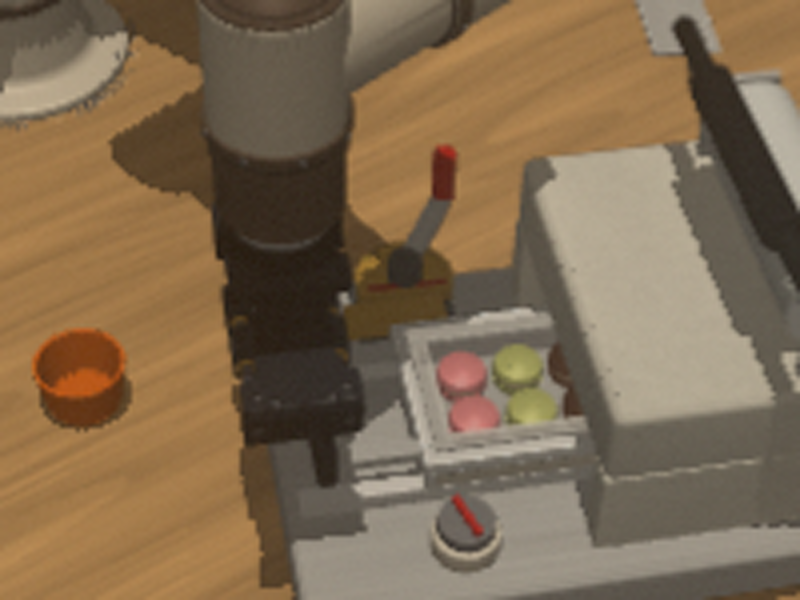

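```bash
python3 -m crank '[[1,[-0.045,0,0],[0,0,0]],[1,[-0.045,0,0],[0,0,0]],[1,[-0.045,0,0],[0,0,0]],[1,[-0.045,0,0],[0,0,0]],[1,[-0.045,0,0],[0,0,0]],[1,[-0.045,0,0],[0,0,0]],[1,[-0.045,0,0],[0,0,0]],[1,[-0.045,0,0],[0,0,0]]]'
python3 -m crank '[[1,[-0.045,0,0],[0,0,0]],[1,[-0.045,0,0],[0,0,0]],[1,[-0.045,0,0],[0,0,0]],[1,[-0.045,0,0],[0,0,0]],[1,[-0.045,0,0],[0,0,0]],[1,[-0.04,0,0],[0,0,0]],[1,[-0.035,0,0],[0,0,0]],[1,[-0.03,0,0],[0,0,0]]]'
python3 go.py .6093 .0213 .095 155.35
```

```text
time_s: 11.9
tcp_pos: [0.5831, -0.0334, 0.0944]
ee_rot: [[-0.418, -0.909, -0.001], [-0.909, 0.418, -0.0], [0.0, 0.001, -1.0]]
wrist_force: [-3.4, -2.2, 1.4]
gripper_width: 0.006
time_s: 12.7
tcp_pos: [0.597, -0.0035, 0.0944]
ee_rot: [[-0.417, -0.909, -0.0], [-0.909, 0.417, 0.0], [0.0, 0.0, -1.0]]
wrist_force: [-3.8, -1.6, 1.3]
gripper_width: 0.004
t 12.7 tcp [ 0.597  -0.0035  0.0944] yaw 155.32 F [-3.8 -1.6  1.3] j [ 15.  26. -13.  -0. -51. -40.]
shift total (units) [-0.276 -0.009 -0.006] turn total(units) [ 0.    -0.    -0.001]
```

```bash
python3 -m crank '[[1,[-0.025,0,0],[0,0,0]],[1,[-0.02,0,0],[0,0,0]],[1,[-0.02,0,0],[0,0,0]],[1,[-0.02,0,0],[0,0,0]],[1,[-0.02,0,0],[0,0,0]],[1,[-0.02,0,0],[0,0,0]],[1,[-0.02,0,0],[0,0,0]],[1,[-0.02,0,0],[0,0,0]]]'
python3 -m crank '[[1,[-0.015,0,0],[0,0,0]],[1,[-0.01,0,0],[0,0,0]],[1,[-0.01,0,0],[0,0,0]],[1,[-0.01,0,0],[0,0,0]],[1,[-0.01,0,0],[0,0,0]]]'
python3 go.py .6093 .0213 .095 155.35
```

```text
time_s: 13.5
tcp_pos: [0.6039, 0.0113, 0.0944]
ee_rot: [[-0.418, -0.909, -0.0], [-0.909, 0.418, -0.0], [0.0, 0.0, -1.0]]
wrist_force: [-4.5, -1.6, -1.0]
gripper_width: 0.003
time_s: 14.0
tcp_pos: [0.6062, 0.0162, 0.0945]
ee_rot: [[-0.418, -0.909, 0.0], [-0.909, 0.418, 0.0], [-0.0, -0.0, -1.0]]
wrist_force: [-3.1, -2.7, -1.2]
gripper_width: 0.004
t 14.0 tcp [0.6062 0.0162 0.0945] yaw 155.32 F [-3.1 -2.7 -1.2] j [ 17.  27. -12.  -0. -51. -41.]
shift total (units) [-0.059 -0.007 -0.005] turn total(units) [-0.     0.    -0.001]
```

```bash
python3 -m crank '[[1,[-0.01,0,0],[0,0,0]],[1,[-0.01,0,0],[0,0,0]],[1,[-0.01,0,0],[0,0,0]]]'
python3 -m crank '[[1,[-0.01,0,0],[0,0,0]],[1,[-0.01,0,0],[0,0,0]]]'
python3 go.py .6093 .0213 .095 155.35
```

```text
time_s: 14.3
tcp_pos: [0.6074, 0.019, 0.0945]
ee_rot: [[-0.418, -0.909, -0.0], [-0.909, 0.418, -0.0], [0.0, 0.0, -1.0]]
wrist_force: [-3.9, -2.2, -2.4]
gripper_width: 0.002
time_s: 14.5
tcp_pos: [0.6076, 0.0195, 0.0945]
ee_rot: [[-0.417, -0.909, -0.002], [-0.909, 0.417, -0.002], [0.003, 0.001, -1.0]]
wrist_force: [-3.4, -8.9, -1.2]
gripper_width: 0.006
t 14.5 tcp [0.6076 0.0195 0.0945] yaw 155.33 F [-3.4 -8.9 -1.2] j [ 17.  27. -11.   0. -52. -42.]
shift total (units) [-0.023 -0.008 -0.005] turn total(units) [ 0.001 -0.004 -0.   ]
```

```bash
python3 -m crank '[[1,[-0.01,0,0],[0,0,0]]]'; python3 -m crank '[[1,[0,0,0],[0,0,0]]]'
```

```text
time_s: 14.6
tcp_pos: [0.6076, 0.0195, 0.0945]
ee_rot: [[-0.417, -0.909, -0.003], [-0.909, 0.417, -0.003], [0.004, 0.002, -1.0]]
wrist_force: [-3.9, -11.3, -0.4]
gripper_width: 0.004
time_s: 14.7
tcp_pos: [0.6076, 0.0195, 0.0945]
ee_rot: [[-0.418, -0.909, -0.003], [-0.909, 0.418, -0.003], [0.004, 0.002, -1.0]]
wrist_force: [-4.1, -7.8, -0.5]
gripper_width: 0.003
```

Firmly against the end stop. Now back off along the drawer's axis, rise, and check.

```bash
python3 -m crank '[[1,[0.04,0,0],[0,0,0]],[1,[0.15,0,0],[0,0,0]],[1,[0.3,0,0],[0,0,0]],[1,[0.4,0,0],[0,0,0]],[1,[0.4,0,-0.1],[0,0,0]],[1,[0.4,0,-0.3],[0,0,0]],[1,[0.4,0,-0.4],[0,0,0]],[1,[0.3,0,-0.3],[0,0,0]]]'
python3 -m crank '[[1,[0.3,0,-0.1],[0,0,0]],[1,[0.2,0,0],[0,0,0]],[1,[0,0,0],[0,0,0]],[1,[0,0,0],[0,0,0]]]'
sed -i 's/box(-157,-143,-60,60,113/box(-7,7,-60,60,113/; s/box(-76,76,-56/box(74,226,-56/' ov.py
python3 - <<'E'
import numpy as np; p=np.load("pose.npy"); print([*p[:3],1.57])
E
python3 ov.py 9 '[*np.load("pose.npy")[:3],1.57]'
python3 - <<'E'
from station import r
import cv2
for n in("top","scene"): cv2.imwrite(f"pics/{n}9.png",r.capture(n)["img"])
E
```

```text
time_s: 15.5
tcp_pos: [0.5112, -0.1933, 0.2028]
ee_rot: [[-0.418, -0.909, 0.006], [-0.909, 0.418, -0.001], [-0.002, -0.005, -1.0]]
wrist_force: [0.4, -0.2, -0.1]
gripper_width: 0.007
time_s: 15.9
tcp_pos: [0.4904, -0.2371, 0.2105]
ee_rot: [[-0.418, -0.908, 0.003], [-0.908, 0.418, -0.0], [-0.001, -0.003, -1.0]]
wrist_force: [0.5, 1.0, -1.0]
gripper_width: 0.003
[np.float64(0.6162064336066323), np.float64(0.03631681306152626), np.float64(1.1405905804355696), 1.57]
```

View pics/ov_scene9.png

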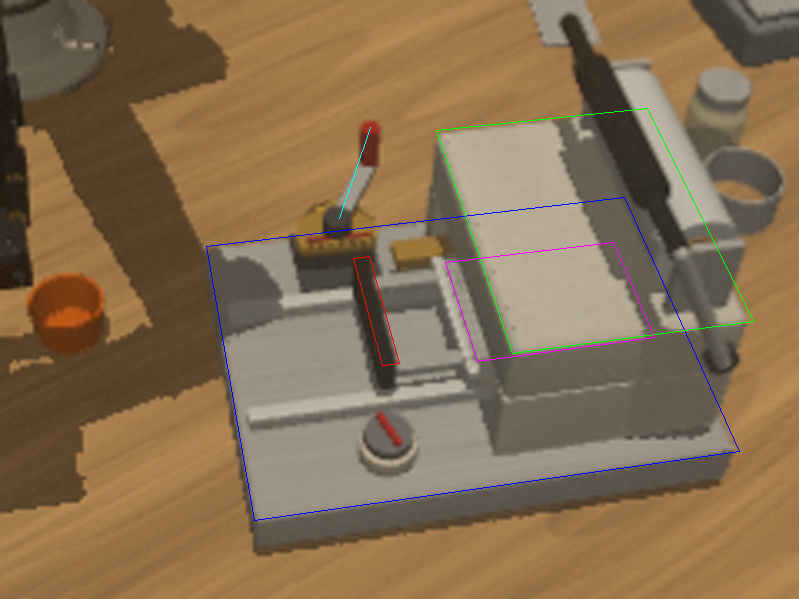

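View pics/ov_top9.png

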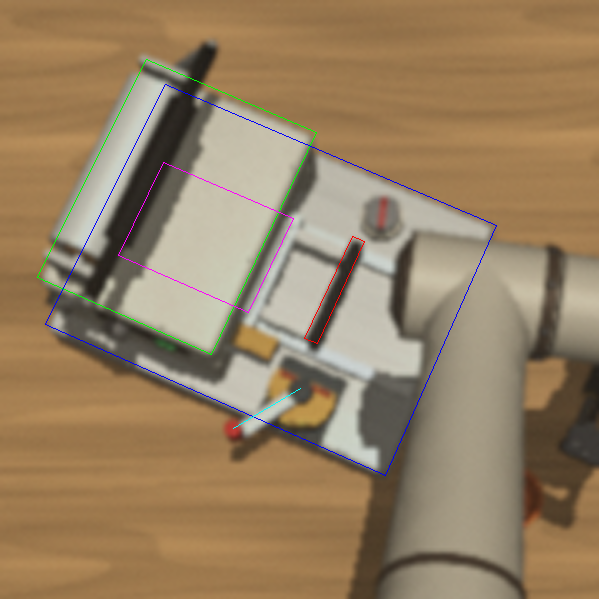

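View pics/scene9.png

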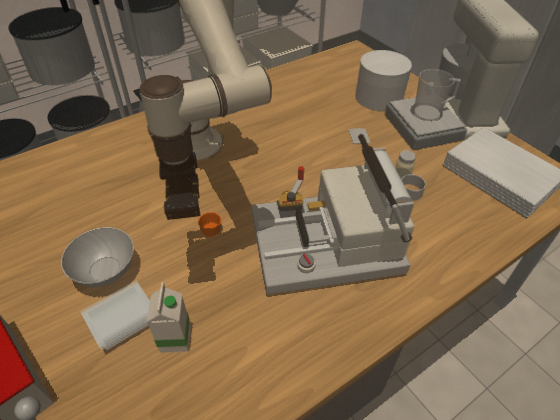

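```bash
python3 -c "
from station import r
print(r.finish_job())"
```

```text
the job is handed in; nothing more can be done
None
```

The lock is open, the drawer is fully home under the sealing head, and the job was handed in at about 16 s with the robot clear of everything.

- **Lock:** I pushed the red knob clockwise with the shut fingertips at about 2 N. Measured before the drawer push, the lock read 1.56 from the top camera and 1.57 from the scene camera. Afterwards, in both pictures, the lever still lay close to its line for 1.57.
- **Drawer:** I pushed the middle of the handle plate at about 45 mm/s, slowing to 10 mm/s for the last few millimetres. The tool stopped moving and the push force rose from about 4 N to 12 N, which I took as the end stop.
- **Last pictures:** The handle lies within a few millimetres of its fully-home position. In these pictures and the earlier ones, the ramekin, timer and other things around it show no sign of having moved.
- **Not confirmed:** The tray is now hidden under the head, so I could not see how it sits. It looked properly seated partway through the push, the last time it was in view. My fit of the sealer's position is only good to about 3 mm.

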